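# Turn a sanding pad over against the step of its rest and seat it

### The job

The round sanding pad lies on the bench with its backing underneath: slide it up against the low step of the plywood rest, tip it up on edge there and over onto the board so that the backing faces up, then slide it across the board until it is fully home against both steel pins, ready for the sander to be pressed on. The pad is foam, so push it gently throughout, and leave the other things on the bench where they are.

Things in the scene. Friction and masses are not known exactly. Their poses are not given: they have to be found in the camera images.
- pad: Round foam sanding pad, 128 mm across, 12 mm thick, about 50 g, too wide to grip across. Starts flat on the bench before the step, brown abrasive face up, grey backing down. Origin: centre of its backing face; z axis: from backing to abrasive (up at the start, down once turned over). Pressed on its rim towards the step with about 10 N, the rim clings to the fingers and can be swung up; over 20 N spoils it.
- rest: Rest, fixed to the bench: plywood board 186 mm (x) by 180 mm (y), 20 mm high; its near end is an upright step on which a rising pad's far edge rubs, sticks and slips by 1 to 2 mm. Origin: middle of the foot of the step, at bench level. x axis: level, from the pad's start over the board; y along the step; z up. Two steel pins, 14 mm thick, 22 mm high, at x = 162, y = +-36 mm. A pad tipped over lands about 50 mm short of them.
- home (a point): Point on the top of the board (20 mm above the bench), at x = 101 mm, y = 0 in the rest's frame: where the pad's centre lies when its rim touches both pins. (Round about: a shelf of small drawers hangs 0.5 m above the bench beyond world x = 0.58, and a black ball spinner stands to the left beyond y = 0.38.)
- sanding_block: Bystander: grey sanding sponge block, 66 x 98 x 25 mm. Origin: centre of its underside.
- polish_tin: Bystander: round tin of polish with a lid, 71 mm across, 56 mm high. Origin: centre of its underside.
- tape_grit: Bystander: roll of grey tape lying flat, 80 mm across, 39 mm high. Origin: centre of its underside.
There are look-alikes about, which are no part of the job. There is more than one size of the pad; the one meant has the size given above.

How it is judged:
By the outcome, as a careful person would: the job done as asked, in the order asked, and still so for the second after the job is handed in, with the robot touching nothing.
It also fails if it takes over 72 s, if anything falls off the work surface, if the arm or the gripper's body presses on something with over 40 N, if the wrist force passes 120 N, or if a joint passes its speed limit or range.

### The arm

A 6-joint arm with a two-finger parallel gripper is mounted at the origin on a cart in front of the work surface, level with it; the furniture and walls round the work are solid. World frame = base frame: x ahead of the robot, y to its left, z up, the work surface at z = 0. Lengths are in mm, angles in rad, forces in N, time in s.
With the tool pointing down it reaches from about 350 to 775 mm from the base axis. Payload 7.3 kg.
Tool frame: the origin (TCP) lies midway between the tips of the shut fingers; the grasp point (between the pads) lies 19 mm behind it; z points along the fingers, y is the line along which they close (so a half turn about z gives the same grasp; the last joint's range is limited). The gripper opens to 92 mm and grips with 3 to 60 N. Pads are 19 mm wide; open, the fingers measure 130 mm over their backs; the gripper's body (75 mm by 190 mm) begins 47 mm behind the grasp point.
Start: joints at [-1.338, 0.342, 1.524, -0, 1.275, -0.146], TCP at [194.171, -487.793, 226.741] pointing down, gripper open.
Joint ranges: [-2.53, 2.53], [-0.77, 2.02], [0.04, 2.7], [-1, 4.14], [0.28, 2.66], [-3.11, 3.11]. Speed limits (rad/s): [2.57, 2.57, 3.14, 3.14, 3.14, 3.14].

### API

Orientations are given as [roll, pitch, yaw] about the fixed x, y, z axes, in that order (R = Rz(yaw) Ry(pitch) Rx(roll)).
In Python, from plant import get_obs, capture, camera_model, close_job, search_frame, regions_of, pinpoint gives the robot as it stands. The module is installed in compiled form; this text tells all that it offers.
- The arm moves only by the shell command python3 -m pendant 'ROWS'. ROWS is JSON, one flat list of numbers, 7 for each row, row after row: the shift along the tool's x, y, z in units of 30 mm (1.0 is 30 mm), then the turn, a rotation vector about the tool's x, y, z in units of 4 degrees (1.0 is 4 degrees), then the closure, from -1 (fully open) to 1 (shut), so that 0 is half open. In form: [dx, dy, dz, wx, wy, wz, gripper, dx, dy, dz, wx, wy, wz, gripper, ...]. A call has 1 to 12 rows; each row shifts and turns the commanded pose from where the row before left it, along the tool's axes as they then stand; what a row does not reach is not made up. A row lasts 1/10 s, in which the tool goes at most 50 mm and 8.59 degrees, less where a joint would pass 70% of its speed; a pose out of reach is approached as far as the arm can. A call with a number of a shift or a turn outside -1 to 1 is refused whole. A call with a gripper value outside its range is refused whole. The fingers move at their own pace and stop on an object; the grip force is fixed at half the most. Time passes only in rows, so rows that do not move let the fingers close. It gives the time, the measured TCP pose, the force, the opening and the grip force at its end, in the units of the state.
- get_obs(): the state, without advancing time (a new reading comes with each control period).
- capture(name): name is "scene" or "top" or "wrist"; returns the picture (400x640x3 uint8, red, green, blue); there is no depth.
- camera_model(name): a dict with "fov_y" (degrees; the focal length in pixels is half the picture's height over the tangent of half this angle, whatever the lens; pixels are square), "cx", "cy" (the principal point, pixels), "pose" (4x4, takes a point from camera to world coordinates). Camera axes: x right, y up, looking along -z (the intrinsics and any distortion apply to the point x, -y, -z); pixel columns grow to the right and rows downward; lengths in mm; the calibration is good to about 2 mm. A picture is of the moment at which its call begins: read the wrist's pose just before it. camera_model takes no time and is no camera call; for the wrist camera it gives the pose at the moment of the call.
- close_job(): hands the job in; it is judged then, once.
Trained networks look in the newest picture that a camera, given by its name, has taken for a name from the list of things; names that differ only in an ending like _2 or _b are one class to them, and where a whole thing is asked for, a point or a joint stands for the part that bears it (a point fixed in the world has none). Each returns a list of dicts, best first, with "score" (0 to 1); they miss things now and then, are a little off and sometimes report something else, mostly with a low value. They report only what shows in the picture. A call takes as long as a camera call. They do not tell look-alikes from the thing itself.
- search_frame(camera, thing): "location" ([column, row] in pixels, amid what is visible of it).
- regions_of(camera, thing): "pixels" (400x640 bool, what is visible of it) and "location" ([column, row] in pixels, amid what is visible of it).
- pinpoint(camera, thing): "location" ([column, row] in pixels: a listed point, or the origin of a listed thing).
The state is a dict: "time": time; "joint_positions": joint angles; "dq": joint speeds; "tau": joint torques, N m; "tool_pos": TCP position; "tcp_rot": TCP orientation; "contact_force": force on the tool from outside, world axes, zero at the start; "moment": the same for the moment, N m; "grip_width": finger opening in mm; "finger_force": force on a finger pad.
Only numpy, scipy, OpenCV 4.12 (cv2) and the standard library are available. Lean on these libraries where they do the work, as an engineer would, in place of code of your own. Each camera call takes 0.05 s, during which the arm holds its last target. There are 200 camera calls.

## Working session

There is one attempt and no reset: what is moved stays moved. The work goes in short steps, Python scripts to look and compute and a shell command to move; the robot and the scene stay as the last step left them, time stands still between calls to the robot, and variables do not carry over. Pictures are saved under pics/ and viewed, at most 10 in all, crops included, and the job is handed in when it is done.

```bash
mkdir -p pics; cat > h.py <<'E'
import numpy as np, cv2
from plant import *
def ray(cam,px,z):
    m=camera_model(cam) if isinstance(cam,str) else cam
    f=200/np.tan(np.radians(m["fov_y"])/2); P=np.array(m["pose"])
    d=P[:3,:3]@np.array([(px[0]-m["cx"])/f,-(px[1]-m["cy"])/f,-1.0]); o=P[:3,3]
    return o+d*(z-o[2])/d[2]
def proj(cam,p):
    m=camera_model(cam) if isinstance(cam,str) else cam
    f=200/np.tan(np.radians(m["fov_y"])/2); P=np.array(m["pose"])
    c=P[:3,:3].T@(np.array(p)-P[:3,3]); return m["cx"]-f*c[0]/c[2], m["cy"]+f*c[1]/c[2]
E
python3 - <<'E'
from h import *
np.set_printoptions(precision=1,suppress=True)
for c in ("top","scene"):
    im=capture(c); cv2.imwrite(f"pics/{c}0.png",im[:,:,::-1])
    m=camera_model(c); print(c,{k:v for k,v in m.items() if k!="pose"},np.array(m["pose"])[:3,3], np.array(m["pose"])[:3,2])
    for t in ("pad","rest","home","sanding_block","polish_tin","tape_grit"):
        for r in pinpoint(c,t)[:4]:
            print(t,round(r["score"],2),np.round(r["location"]),ray(c,r["location"],20 if t=="home" else 0)[:2])
for r in regions_of("top","pad")[:4]:
    p=r["pixels"]; ys,xs=np.where(p); q=np.array([ray("top",(a,b),12)[:2] for a,b in zip(xs,ys)])
    print("pad region",round(r["score"],2),r["location"],q.min(0),q.max(0),q.mean(0),len(xs))
o=get_obs();print(o["tool_pos"],o["tcp_rot"],o["time"])
E
```

```text
top {'fov_y': 43.53794922620196, 'cx': 312.6067395825237, 'cy': 201.44015928789696} [ 265.9 -106.2 1414. ] [-0.2 -0.   1. ]
pad 0.83 [251. 226.] [461.   77.7]
pad 0.79 [181. 208.] [510.8 280.1]
rest 0.97 [284. 230.] [450.  -15.4]
home 0.64 [312. 231.] [445.2 -96.1]
sanding_block 0.83 [443. 244.] [ 415.3 -465.1]
polish_tin 0.67 [286. 156.] [667.3 -18.2]
scene {'fov_y': 50.892974284790895, 'cx': 318.36803002991513, 'cy': 189.0550106952042} [ -4.4 842.9 715.1] [-0.4  0.7  0.5]
pad 0.7 [247. 280.] [512.  281.8]
pad 0.68 [310. 239.] [465.4  68.3]
rest 0.65 [331. 225.] [448.8 -16.5]
home 0.66 [348. 204.] [ 443.7 -115.5]
sanding_block 0.64 [399. 165.] [ 417.9 -470.8]
sanding_block 0.47 [309. 242.] [462.   81.5]
polish_tin 0.59 [270. 200.] [673.7 -33.6]
pad region 0.71 [252.0, 225.4] [397.1  14.6] [522.6 139.4] [459.6  77. ] 1558
pad region 0.56 [182.6, 207.3] [471.9 240.7] [550.  321.2] [510.3 280.6] 636
[ 194.2 -487.8  226.7] [3.1 0.  0.4] 0.75
```

View pics/top0.png

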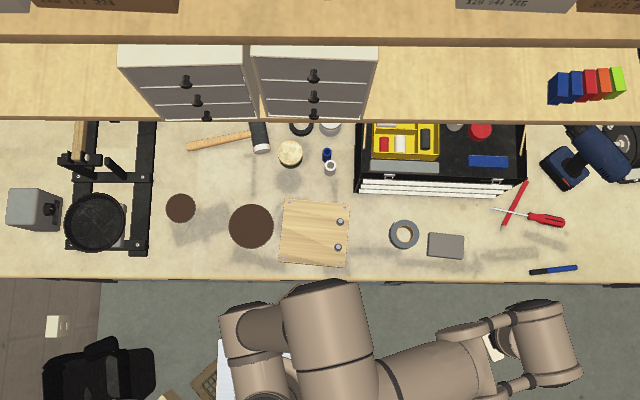

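View pics/scene0.png

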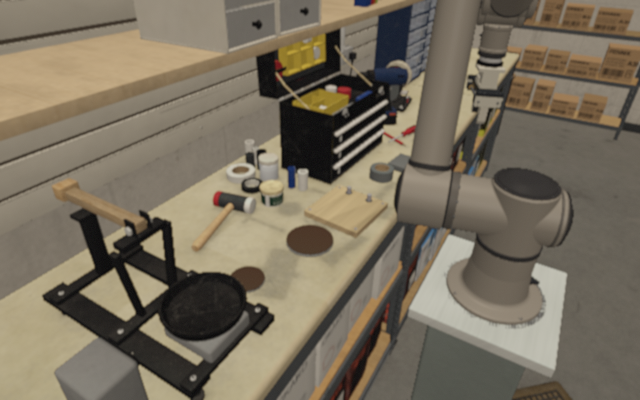

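```bash
python3 - <<'E'
from h import *
im=capture("top"); c=im[150:290,150:350]; cv2.imwrite("pics/crop0.png",cv2.resize(c,None,fx=4,fy=4,interpolation=cv2.INTER_CUBIC)[:,:,::-1])
r=regions_of("top","rest")[0]["pixels"].astype(np.uint8)
cn=max(cv2.findContours(r,0,2)[0],key=cv2.contourArea)
b=cv2.boxPoints(cv2.minAreaRect(cn)); print(b)
q=[ray("top",p,20)[:2] for p in b]; print(np.round(q,1), np.round(np.mean(q,0),1),[round(float(np.linalg.norm(q[i]-q[i-1])),1) for i in range(4)])
E
```

```text
[[277.67215 261.6066 ]
 [283.4836  197.68034]
 [350.20493 203.74591]
 [344.39346 267.67218]]
[[ 359.4   -1.2]
 [ 540.   -13.7]
 [ 524.  -202.9]
 [ 344.3 -185.9]] [ 441.9 -100.9] [185.4, 181.1, 189.9, 180.5]
```

The pictures show two brown discs: one at (251,226) measuring about 125 mm and one at (181,208) measuring about 80 mm. The first fits the 128 mm pad and lies before the step. The board is at (313,232) with its pins at (340,222) and (338,247), so rest x is roughly world -y (yaw about -94.7°). I'll confirm in the crop.

View pics/crop0.png

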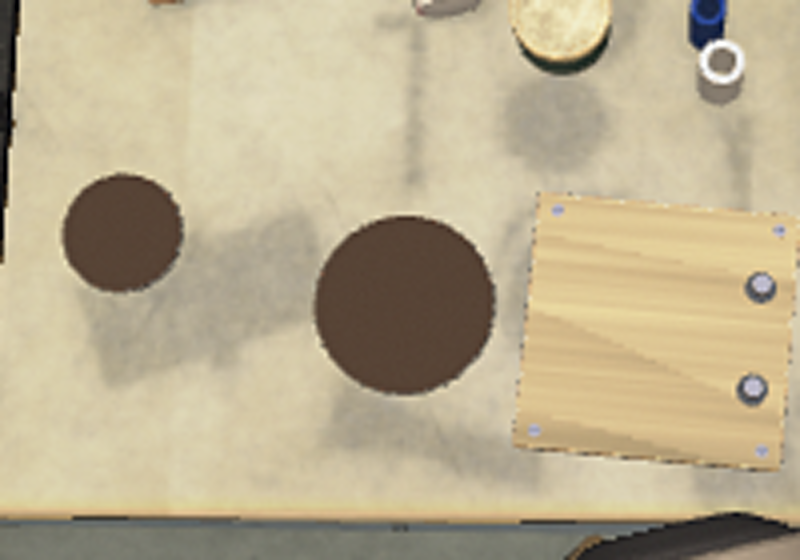

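```bash
cat >> h.py <<'E'
from scipy.spatial.transform import Rotation as Ro
def tgt(pos,yaw,alpha=0):
    "units of shift (tool axes now) and rotvec to reach a pose: tool down, yaw rad, alpha deg lean of z towards -tool x"
    o=get_obs(); R=Ro.from_euler("xyz",o["tcp_rot"]); T=Ro.from_euler("z",yaw)*Ro.from_euler("x",np.pi)*Ro.from_euler("y",-alpha,degrees=True)
    return np.round(R.inv().apply(np.array(pos)-o["tool_pos"])/30,2), np.round((R.inv()*T).as_rotvec(degrees=True)/4,2)
E
python3 - <<'E'
from h import *
print(tgt((420,-200,200),1.489)); print(tgt((457,190,130),1.489))
E
```

```text
(array([10.54, -6.13,  0.89]), array([  0. ,   0. , -15.9]))
(array([ 16.49, -17.75,   3.22]), array([  0. ,   0. , -15.9]))
```

The crop confirms it: the big disc at full-frame (251,226) is next to the step, and the small one at (181,208) is the look-alike. Moving.

```bash
python3 -m pendant '[0.96,-0.55,0.08,0,0,0,0, 0.96,-0.55,0.08,0,0,0,0, 0.96,-0.55,0.08,0,0,0,0, 0.96,-0.55,0.08,0,0,0,0, 0.96,-0.55,0.08,0,0,0,0, 0.96,-0.55,0.08,0,0,0,0, 0.96,-0.55,0.08,0,0,0,0, 0.96,-0.55,0.08,0,0,0,0, 0.96,-0.55,0.08,0,0,0,0, 0.96,-0.55,0.08,0,0,0,0, 0.96,-0.55,0.08,0,0,0,0]' && python3 -m pendant '[0.5,-0.97,0.16,0,0,0,0, 0.5,-0.97,0.16,0,0,0,0, 0.5,-0.97,0.16,0,0,0,0, 0.5,-0.97,0.16,0,0,0,0, 0.5,-0.97,0.16,0,0,0,0, 0.5,-0.97,0.16,0,0,0,0, 0.5,-0.97,0.16,0,0,0,0, 0.5,-0.97,0.16,0,0,0,0, 0.5,-0.97,0.16,0,0,0,0, 0.5,-0.97,0.16,0,0,0,0, 0.5,-0.97,0.16,0,0,0,0, 0.5,-0.97,0.16,0,0,0,0]' && python3 -m pendant '[0,0,0,0,0,-1,0, 0,0,0,0,0,-1,0, 0,0,0,0,0,-1,0, 0,0,0,0,0,-1,0, 0,0,0,0,0,-1,0, 0,0,0,0,0,-1,0, 0,0,0,0,0,-1,0, 0,0,0,0,0,-1,0, 0,0,0,0,0,-1,0, 0,0,0,0,0,-1,0, 0,0,0,0,0,-1,0, 0,0,0,0,0,-1,0]' && python3 -m pendant '[0,0,0,0,0,-1,0, 0,0,0,0,0,-1,0, 0,0,0,0,0,-1,0, 0,0,0,0,0,-0.9,0, 0,0,0,0,0,0,0]'
python3 - <<'E'
from h import *
np.set_printoptions(precision=1,suppress=True)
print(get_obs()["tool_pos"],get_obs()["tcp_rot"],tgt((457,190,130),1.489))
for c in ("wrist","top"):
    im=capture(c); cv2.imwrite(f"pics/{c}1.png",im[:,:,::-1])
    for t,z in (("pad",12),("rest",20)):
        for r in regions_of(c,t)[:2]:
            p=r["pixels"].astype(np.uint8); cn=max(cv2.findContours(p,0,2)[0],key=cv2.contourArea)[:,0]
            q=np.array([ray(c,a,z)[:2] for a in cn],np.float32)
            if t=="pad": (ce,rad)=cv2.minEnclosingCircle(q); print(c,t,r["score"],np.array(ce),rad)
            else: print(c,t,r["score"],cv2.minAreaRect(q))
    for r in pinpoint(c,"home")[:2]: print(c,"home",r["score"],ray(c,r["location"],20))
    for r in pinpoint(c,"rest")[:2]: print(c,"rest o",r["score"],ray(c,r["location"],0))
E
```

```text
time: 1.95
tool_pos: [422.2, -200.9, 200.4]
tcp_rot: [3.141, -0.0, 0.379]
contact_force: [-0.2, -0.0, -0.1]
grip_width: 46.0
finger_force: 0.0
time: 3.15
tool_pos: [459.6, 190.4, 142.6]
tcp_rot: [3.141, -0.0, 0.379]
contact_force: [-0.1, -0.6, -0.5]
grip_width: 46.0
finger_force: 0.0
time: 4.35
tool_pos: [459.6, 189.0, 142.8]
tcp_rot: [3.141, -0.0, 1.219]
contact_force: [0.0, -0.2, 0.2]
grip_width: 46.1
finger_force: 0.0
time: 4.85
tool_pos: [459.6, 189.0, 142.7]
tcp_rot: [3.141, 0.0, 1.489]
contact_force: [-0.2, 0.7, -0.3]
grip_width: 46.1
finger_force: 0.0
[459.6 189.  142.7] [3.1 0.  1.5] (array([ 0. , -0.1,  0.4]), array([0., 0., 0.]))
wrist pad 0.6 [508.9 281.3] 42.25445556640625
wrist pad 0.59 [452.7  65.5] 57.673614501953125
top pad 0.68 [460.6  76.7] 64.73274230957031
top rest 0.79 ((442.5683288574219, -101.49285888671875), (189.43649291992188, 187.44981384277344), 85.94082641601562)
top home 0.91 [ 444.8 -110.3   20. ]
top rest o 0.72 [ 441.6 -104.2    0. ]
top rest o 0.59 [452.  -15.1   0. ]
```

View pics/wrist1.png

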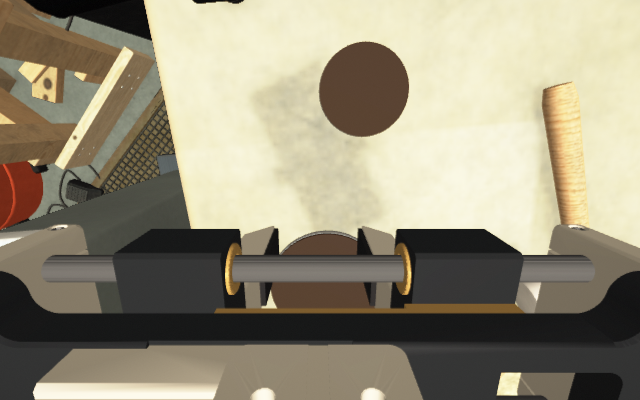

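The wrist view shows the pad at (320,270) lying centrally between the fingers, and the small look-alike at (364,88) behind. The fingers can come down behind the near rim.

```bash
cat >> h.py <<'E'
O=np.array([449.9,-8.5]); ux=np.array([-.082,-.9966]); uy=np.array([.9966,-.082])
def w(x,y,z): return np.append(O+x*ux+y*uy,z)
def rest():
    o=get_obs(); d=np.array(o["tool_pos"][:2])-O; f=np.array(o["contact_force"])
    R=Ro.from_euler("xyz",o["tcp_rot"]).as_matrix(); z=R[:,2]
    return dict(t=round(o["time"],2),p=np.round([d@ux,d@uy,o["tool_pos"][2]],1),alpha=round(float(np.degrees(np.arctan2(z[:2]@ux,-z[2]))),1),f=np.round([f[:2]@ux,f[:2]@uy,f[2]],1))
E
python3 - <<'E'
from h import *
print(rest()); print(tgt(w(-180,2,40),1.489,15))
E
python3 -m pendant '[0,0.1,0.5,0,-1,0,0, 0,0.1,0.5,0,-1,0,0, 0,0.1,0.5,0,-1,0,0, 0,0,0.5,0,-0.75,0,0, 0,0,0,0,0,0,0]'
python3 - <<'E'
from h import *
print(rest()); print(tgt(w(-180,2,4.5),1.489,15))
E
```

```text
{'t': 5.35, 'p': array([-197.6,   -6.7,  142.7]), 'alpha': 0.0, 'f': array([-0.2, -0. , -0.2])}
(array([-0.59,  0.29,  3.42]), array([-0.  , -3.75, -0.  ]))
time: 5.85
tool_pos: [466.7, 182.4, 81.1]
tcp_rot: [-3.138, 0.264, 1.491]
contact_force: [-0.3, 0.1, -0.1]
grip_width: 46.0
finger_force: 0.0
{'t': 5.85, 'p': array([-191.6,    1.1,   81.1]), 'alpha': 15.1, 'f': array([-0. , -0.3, -0.1])}
(array([0.29, 0.04, 2.57]), array([-0.05,  0.03,  0.03]))
```

```bash
python3 -m pendant '[0.1,0,0.85,0,0,0,0, 0.1,0.02,0.85,0,0,0,0, 0.09,0,0.85,0,0,0,0, 0,0,0,0,0,0,0, -0.29,0,0.08,0,0,0,0, -0.29,0,0.08,0,0,0,0, -0.1,0,0.03,0,0,0,0, 0,0,0,0,0,0,0]'; python3 - <<'E'
from h import *
print(rest())
E
python3 -m pendant '[-0.1,0,0.027,0,0,0,0, -0.1,0,0.027,0,0,0,0, -0.1,0,0.027,0,0,0,0, -0.1,0,0.027,0,0,0,0]'; python3 - <<'E'
from h import *
print(rest())
E
```

```text
time: 6.65
tool_pos: [466.4, 149.0, 7.8]
tcp_rot: [3.14, 0.261, 1.487]
contact_force: [0.1, 0.4, 0.8]
grip_width: 45.9
finger_force: 0.0
{'t': 6.65, 'p': array([-158.3,    3.5,    7.8]), 'alpha': 15.0, 'f': array([-0.4,  0.1,  0.8])}
time: 7.05
tool_pos: [464.9, 137.0, 6.8]
tcp_rot: [3.141, 0.262, 1.489]
contact_force: [-0.0, 0.5, 1.1]
grip_width: 45.9
finger_force: 0.4
{'t': 7.05, 'p': array([-146.3,    3. ,    6.8]), 'alpha': 15.0, 'f': array([-0.5, -0.1,  1.1])}
```

```bash
python3 -m pendant '[-0.1,0,0.027,0,0,0,0, -0.1,0,0.027,0,0,0,0, 0,0,0,0,0,0,0]'; python3 - <<'E'
from h import *
print(rest())
r=regions_of("top","pad") if capture("top") is not None else 0
for a in r[:2]:
    cn=max(cv2.findContours(a["pixels"].astype(np.uint8),0,2)[0],key=cv2.contourArea)[:,0]
    q=np.array([ray("top",b,12)[:2]-O for b in cn]);q=np.c_[q@ux,q@uy]; print(a["score"],np.round([q.min(0),q.max(0)],1))
E
```

```text
time: 7.35
tool_pos: [464.2, 130.5, 6.7]
tcp_rot: [-3.141, 0.262, 1.489]
contact_force: [-1.6, 0.2, -0.1]
grip_width: 46.0
finger_force: 0.1
{'t': 7.35, 'p': array([-139.7,    2.9,    6.7]), 'alpha': 15.0, 'f': array([-0.1, -1.6, -0.1])}
0.96 [[-135.2  -59.6]
 [  -8.2   65.1]]
```

```bash
python3 -m pendant '[-0.08,0,0.07,0,0,0,0, -0.08,0,0.04,0,0,0,0, 0,0,0,0,0,0,0]'; python3 - <<'E'
from h import *
print(rest())
E
python3 -m pendant '[-0.04,0,0.01,0,0,0,0, -0.04,0,0.01,0,0,0,0, 0,0,0,0,0,0,0]'; python3 - <<'E'
from h import *
print(rest())
E
```

```text
time: 7.75
tool_pos: [464.0, 125.3, 4.9]
tcp_rot: [3.141, 0.262, 1.489]
contact_force: [-0.0, 0.6, 2.7]
grip_width: 46.1
finger_force: 1.0
{'t': 7.75, 'p': array([-134.5,    3.1,    4.9]), 'alpha': 15.0, 'f': array([-0.5, -0.1,  2.7])}
time: 8.05
tool_pos: [463.7, 122.8, 4.9]
tcp_rot: [3.141, 0.262, 1.489]
contact_force: [0.9, 0.5, 0.8]
grip_width: 45.8
finger_force: 1.0
{'t': 8.05, 'p': array([-132. ,    3. ,    4.9]), 'alpha': 15.0, 'f': array([-0.5,  0.8,  0.8])}
```

```bash
for i in 1; do python3 -m pendant '[-0.03,0,0.008,0,0,0,0, -0.03,0,0.008,0,0,0,0, 0,0,0,0,0,0,0]' >/dev/null; python3 -c "from h import *;print(rest())"; python3 -m pendant '[-0.03,0,0.008,0,0,0,0, -0.03,0,0.008,0,0,0,0, 0,0,0,0,0,0,0]'>/dev/null; python3 -c "from h import *;print(rest())"; done
```

```text
{'t': 8.35, 'p': array([-131. ,    3.2,    5. ]), 'alpha': 14.9, 'f': array([-5.9, -0.7,  2.7])}
{'t': 8.65, 'p': array([-130.5,    3.4,    5.1]), 'alpha': 14.8, 'f': array([-12.2,  -1.6,   4.1])}
```

```bash
cat > sw.py <<'E'
import sys; from h import *
XS=2.0
def C(th): c,s=np.cos(th),np.sin(th); return np.array([XS-123.7*c-4.6*s,123.7*s+7.4*c])
def al(th): return np.radians(15-0.45*np.degrees(th))
def corner(a): return 9.5*np.array([np.cos(a),np.sin(a)])
def step(nextdeg,n,Fd=10,k=3.5,show=True):
    r=rest(); a=np.radians(r["alpha"]); p=np.array([r["p"][0],r["p"][2]]); f=np.array([r["f"][0],r["f"][2]])
    c=p+corner(a); g=np.radians(np.arange(-10,130,.1)); th=g[np.argmin([np.linalg.norm(C(x)-c) for x in g])]
    u=np.array([np.cos(th),-np.sin(th)]); tn=np.array([np.sin(th),np.cos(th)])
    print(r,"theta",round(float(np.degrees(th)),1),"push",round(float(-f@u),1),"tang",round(float(-f@tn),1),"off path",np.round((c-C(th))@u,1))
    t2=np.radians(nextdeg); u2=np.array([np.cos(t2),-np.sin(t2)])
    a2=al(t2); d=C(t2)-corner(a2)-(C(th)-corner(a))+np.clip((Fd+f@u)/k,-1.5,1.5)*u2
    am=(a+a2)/2; xt=-np.array([np.cos(am),np.sin(am)]); zt=np.array([np.sin(am),-np.cos(am)])
    print("row x%d: dx %.3f dz %.3f wy %.3f"%(n,d@xt/30/n,d@zt/30/n,-np.degrees(a2-a)/4/n))
step(float(sys.argv[1]),int(sys.argv[2]),float(sys.argv[3]) if len(sys.argv)>3 else 10)
E
python3 sw.py 8 4
```

```text
{'t': 8.65, 'p': array([-130.5,    3.4,    5.1]), 'alpha': 14.8, 'f': array([-12.2,  -1.6,   4.1])} theta 0.1 push 12.2 tang -4.1 off path 0.4
row x4: dx -0.032 dz -0.143 wy 0.213
```

```bash
python3 -m pendant '[-0.03,0,-0.14,0,0.21,0,0, -0.03,0,-0.14,0,0.21,0,0, -0.03,0,-0.14,0,0.21,0,0, -0.03,0,-0.14,0,0.21,0,0]' >/dev/null; python3 sw.py 16 4
```

```text
{'t': 9.05, 'p': array([-129.7,    3.1,   22.2]), 'alpha': 11.5, 'f': array([-3.8, -0.3,  0.6])} theta 7.8 push 3.8 tang -0.1 off path 0.8
row x4: dx -0.060 dz -0.136 wy 0.231
```

```bash
python3 - <<'E'
from h import *
im=capture("scene"); c=im[170:290,230:400]; cv2.imwrite("pics/s2.png",cv2.resize(c,None,fx=4,fy=4,interpolation=cv2.INTER_CUBIC)[:,:,::-1])
print(rest())
E
```

```text
{'t': 9.1, 'p': array([-129.5,    3.4,   22.8]), 'alpha': 11.5, 'f': array([-5.2,  0.7,  1.2])}
```

View pics/s2.png

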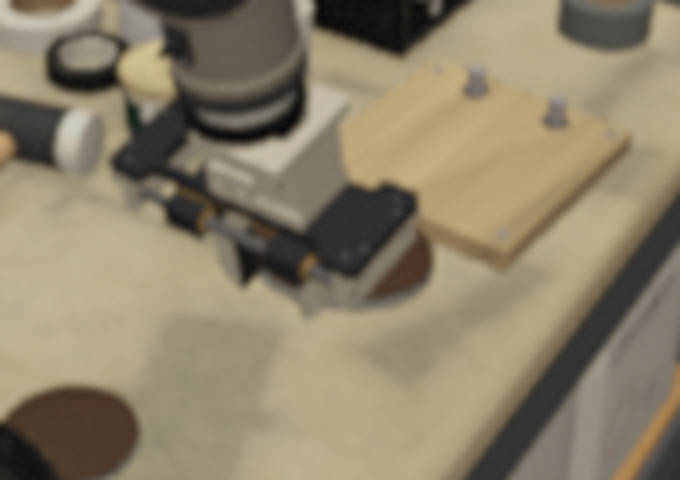

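The view is partly hidden by the gripper, but the finger tips are above the pad's original height and still feel the rim. So the near rim, around (330,295), has risen. Continuing with a bit more push.

```bash
python3 -m pendant '[-0.07,0,-0.13,0,0.23,0,0, -0.07,0,-0.13,0,0.23,0,0, -0.07,0,-0.13,0,0.23,0,0, -0.07,0,-0.13,0,0.23,0,0]' >/dev/null; python3 sw.py 24 4
```

```text
{'t': 9.5, 'p': array([-125.8,    3.8,   39.4]), 'alpha': 7.7, 'f': array([-16.9,  -0.4,   4.5])} theta 16.0 push 17.5 tang 0.3 off path 1.9
row x4: dx -0.047 dz -0.138 wy 0.219
```

```bash
python3 -m pendant '[-0.045,0,-0.138,0,0.22,0,0, -0.045,0,-0.138,0,0.22,0,0, -0.045,0,-0.138,0,0.22,0,0, -0.045,0,-0.138,0,0.22,0,0]' >/dev/null; python3 sw.py 32 4
```

```text
{'t': 9.9, 'p': array([-121. ,    3.2,   56.3]), 'alpha': 4.3, 'f': array([-5.5, -0.1,  2.4])} theta 24.2 push 6.0 tang 0.1 off path 1.3
row x4: dx -0.074 dz -0.117 wy 0.231
```

```bash
python3 -m pendant '[-0.074,0,-0.117,0,0.23,0,0, -0.074,0,-0.117,0,0.23,0,0, -0.074,0,-0.117,0,0.23,0,0, -0.074,0,-0.117,0,0.23,0,0]' >/dev/null; python3 sw.py 40 4
```

```text
{'t': 10.3, 'p': array([-113.4,    3.5,   71.2]), 'alpha': 0.6, 'f': array([-11.1,  -1.2,   6. ])} theta 32.1 push 12.6 tang 0.8 off path 1.5
row x4: dx -0.072 dz -0.120 wy 0.225
```

```bash
python3 -m pendant '[-0.074,0,-0.119,0,0.23,0,0, -0.074,0,-0.119,0,0.23,0,0, -0.074,0,-0.119,0,0.23,0,0, -0.074,0,-0.119,0,0.23,0,0]' >/dev/null; python3 sw.py 48 4
```

```text
{'t': 10.7, 'p': array([-103.2,    2.9,   85. ]), 'alpha': -3.0, 'f': array([-3.9, -0.7,  2.7])} theta 40.4 push 4.7 tang 0.5 off path 2.0
row x4: dx -0.093 dz -0.096 wy 0.225
```

```bash
python3 -m pendant '[-0.095,0,-0.094,0,0.23,0,0, -0.095,0,-0.094,0,0.23,0,0, -0.095,0,-0.094,0,0.23,0,0, -0.095,0,-0.094,0,0.23,0,0]' >/dev/null; python3 sw.py 55 4
```

```text
{'t': 11.1, 'p': array([-91.6,   3.5,  96.1]), 'alpha': -6.8, 'f': array([-9.6,  0.3,  9.8])} theta 48.1 push 13.7 tang 0.6 off path 2.8
row x4: dx -0.077 dz -0.095 wy 0.184
```

```bash
python3 -m pendant '[-0.08,0,-0.093,0,0.19,0,0, -0.08,0,-0.093,0,0.19,0,0, -0.08,0,-0.093,0,0.19,0,0, -0.08,0,-0.093,0,0.19,0,0]' >/dev/null; python3 sw.py 62 4
```

```text
{'t': 11.5, 'p': array([-80. ,   3.3, 105.6]), 'alpha': -9.7, 'f': array([-4.5, -0.6,  6. ])} theta 55.4 push 7.5 tang 0.3 off path 2.5
row x4: dx -0.090 dz -0.074 wy 0.200
```

```bash
python3 -m pendant '[-0.09,0,-0.072,0,0.2,0,0, -0.09,0,-0.072,0,0.2,0,0, -0.09,0,-0.072,0,0.2,0,0, -0.09,0,-0.072,0,0.2,0,0]' >/dev/null; python3 sw.py 69 4
```

```text
{'t': 11.9, 'p': array([-68. ,   3.4, 112.4]), 'alpha': -13.0, 'f': array([-5.9, -0.3,  9.9])} theta 62.1 push 11.5 tang 0.6 off path 2.8
row x4: dx -0.094 dz -0.078 wy 0.191
```

```bash
python3 -m pendant '[-0.095,0,-0.076,0,0.19,0,0, -0.095,0,-0.076,0,0.19,0,0, -0.095,0,-0.076,0,0.19,0,0, -0.095,0,-0.076,0,0.19,0,0]' >/dev/null; python3 sw.py 76 4
```

```text
{'t': 12.3, 'p': array([-54.5,   3.3, 118.5]), 'alpha': -16.0, 'f': array([-3.4,  0.7, 10. ])} theta 69.2 push 10.6 tang -0.4 off path 2.5
row x4: dx -0.100 dz -0.069 wy 0.200
```

```bash
python3 -m pendant '[-0.1,0,-0.068,0,0.2,0,0, -0.1,0,-0.068,0,0.2,0,0, -0.1,0,-0.068,0,0.2,0,0, -0.1,0,-0.068,0,0.2,0,0]' >/dev/null; python3 sw.py 83 4
```

```text
{'t': 12.7, 'p': array([-40.3,   3.3, 122.7]), 'alpha': -19.2, 'f': array([-2.6,  0.8,  9.7])} theta 76.3 push 10.0 tang 0.2 off path 2.4
row x4: dx -0.105 dz -0.060 wy 0.197
```

```bash
python3 -m pendant '[-0.105,0,-0.06,0,0.2,0,0, -0.105,0,-0.06,0,0.2,0,0, -0.105,0,-0.06,0,0.2,0,0, -0.105,0,-0.06,0,0.2,0,0]' >/dev/null; python3 sw.py 89 4
```

```text
{'t': 13.1, 'p': array([-25.8,   3.3, 125. ]), 'alpha': -22.4, 'f': array([-0.8, -0.1, 10. ])} theta 83.2 push 10.0 tang -0.4 off path 2.3
row x4: dx -0.095 dz -0.046 wy 0.166
```

```bash
sed -i 's/^def C(th):.*/def C(th):\n    d=th-np.pi\/2\n    if d>0: c,s=np.cos(d),np.sin(d); return np.array([XS-4.6*c+101.7*s,20+101.7*c+4.6*s+2*np.exp(-d\/.05)])\n    c,s=np.cos(th),np.sin(th); return np.array([XS-123.7*c-4.6*s,123.7*s+7.4*c])/' sw.py; python3 -m pendant '[-0.095,0,-0.045,0,0.166,0,0, -0.095,0,-0.045,0,0.166,0,0, -0.095,0,-0.045,0,0.166,0,0, -0.095,0,-0.045,0,0.166,0,0]' >/dev/null; python3 sw.py 95 4 8
```

```text
{'t': 13.5, 'p': array([-13. ,   3.4, 125.6]), 'alpha': -25.0, 'f': array([-0.5, -0.3, 11.6])} theta 89.2 push 11.6 tang 0.3 off path 2.2
row x4: dx -0.082 dz -0.038 wy 0.172
```

```bash
python3 -m pendant '[-0.075,0,-0.05,0,0.17,0,0, -0.075,0,-0.05,0,0.17,0,0, -0.075,0,-0.05,0,0.17,0,0, -0.075,0,-0.05,0,0.17,0,0]' >/dev/null; python3 sw.py 101 4 5;  python3 - <<'E'
from h import *
im=capture("scene"); c=im[150:270,250:420]; cv2.imwrite("pics/s3.png",cv2.resize(c,None,fx=4,fy=4,interpolation=cv2.INTER_CUBIC)[:,:,::-1])
E
```

```text
{'t': 13.9, 'p': array([ -2.2,   2.8, 126.1]), 'alpha': -27.7, 'f': array([0.1, 1.1, 2.9])} theta 95.0 push 2.9 tang 0.2 off path 0.4
row x4: dx -0.084 dz -0.032 wy 0.172
```

View pics/s3.png

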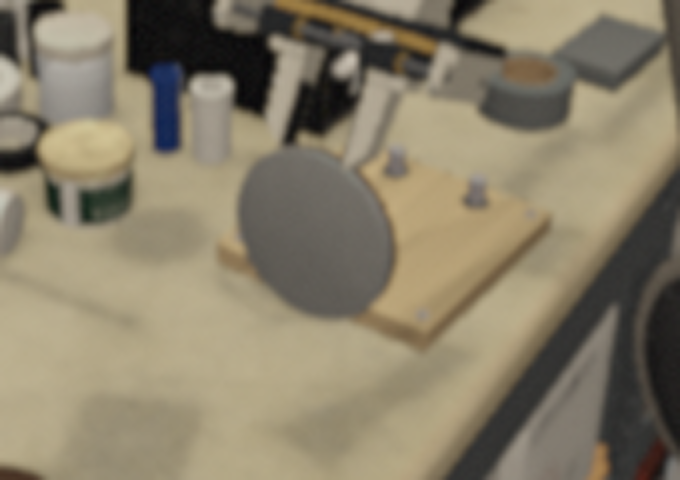

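The pad stands on edge at about (315,232) with the grey backing facing the camera, slightly past upright, and the fingers on its top rim. I'll carry it past balance with light pressure.

```bash
python3 -m pendant '[-0.084,0,-0.031,0,0.172,0,0, -0.084,0,-0.031,0,0.172,0,0, -0.084,0,-0.031,0,0.172,0,0, -0.084,0,-0.031,0,0.172,0,0]' >/dev/null; python3 sw.py 108 4 5
```

```text
{'t': 14.35, 'p': array([  8.2,   3.1, 124.7]), 'alpha': -30.5, 'f': array([ 1.1, -0.2,  6.1])} theta 100.8 push 6.2 tang 0.1 off path 0.9
row x4: dx -0.099 dz -0.044 wy 0.194
```

```bash
python3 -m pendant '[-0.099,0,-0.044,0,0.194,0,0, -0.099,0,-0.044,0,0.194,0,0, -0.099,0,-0.044,0,0.194,0,0, -0.099,0,-0.044,0,0.194,0,0]' >/dev/null; python3 sw.py 116 5 5
```

```text
{'t': 14.75, 'p': array([ 21.1,   2.8, 122.3]), 'alpha': -33.6, 'f': array([-0.5, -0.6,  1.4])} theta 108.1 push 1.2 tang 0.9 off path 1.1
row x5: dx -0.091 dz -0.022 wy 0.180
```

```bash
python3 -m pendant '[-0.09,0,-0.03,0,0.15,0,0, 0,0,-0.3,0,0,0,0, 0.2,0,-0.6,0,0,0,0, 0.4,0,-0.6,0,-0.8,0,0, 0.4,0,-0.3,0,-1,0,0, 0.5,0,0,0,-1,0,0, 0.5,0,0,0,-1,0,0, 0.5,0,0,0,-1,0,0, 0.5,0,0,0,-1,0,0, 0.5,0,0,0,-1,0,0, 0.5,0,0,0,-1,0,0, 0.5,0,0,0,-1,0,0]'; python3 - <<'E'
from h import *
print(rest())
im=capture("scene"); c=im[150:270,250:420]; cv2.imwrite("pics/s4.png",cv2.resize(c,None,fx=4,fy=4,interpolation=cv2.INTER_CUBIC)[:,:,::-1])
capture("top")
for a in regions_of("top","pad")[:2]:
    cn=max(cv2.findContours(a["pixels"].astype(np.uint8),0,2)[0],key=cv2.contourArea)[:,0]
    q=np.array([ray("top",b,32)[:2]-O for b in cn]);q=np.c_[q@ux,q@uy]; print(a["score"],a["location"],np.round([q.min(0),q.max(0)],1),cv2.minEnclosingCircle(q.astype(np.float32)))
E
```

```text
time: 15.95
tool_pos: [458.8, 63.6, 210.8]
tcp_rot: [3.14, 0.022, 1.488]
contact_force: [0.1, -0.5, -0.3]
grip_width: 46.0
finger_force: 0.0
{'t': 15.95, 'p': array([-72.6,   3. , 210.8]), 'alpha': 1.3, 'f': array([ 0.5,  0.1, -0.3])}
0.8 [177.1, 207.4] [[-328.3   -5.6]
 [-292.7   68.3]] ((-304.3096618652344, 31.122690200805664), 37.336544036865234)
0.66 [290.9, 227.8] [[-34.1 -60.5]
 [ 90.3  62.6]] ((27.916854858398438, 1.9299201965332031), 64.30172729492188)
```

View pics/s4.png

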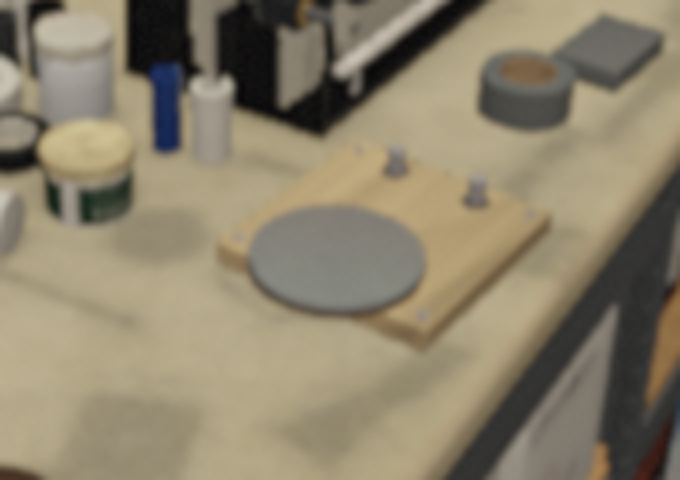

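The pad lies flat on the board, backing up, at crop (337,258), about 70 mm short of the pins. Now I'll go down behind its rim and slide it.

```bash
python3 - <<'E'
from h import *
for px in ((340.2,221.7),(338,247.2)):
    q=ray("top",px,42)[:2]-O; print("pin",q@ux,q@uy)
print(tgt(w(-62,1,24),1.489,0))
E
```

```text
pin 162.78750618291176 32.774789111457025
pin 162.48600191061755 -38.11357874613346
(array([-0.27, -0.05,  6.21]), array([-0.  ,  0.27,  0.05]))
```

```bash
python3 -m pendant '[-0.03,-0.02,0.7,0,0.27,0.05,0, -0.03,-0.02,0.8,0,0,0,0, -0.03,-0.02,0.8,0,0,0,0, -0.03,-0.02,0.8,0,0,0,0, -0.03,-0.02,0.8,0,0,0,0, -0.03,-0.01,0.8,0,0,0,0, -0.03,-0.01,0.8,0,0,0,0, -0.03,0,0.5,0,0,0,0, 0,0,0.15,0,0,0,0, 0,0,0.06,0,0,0,0, 0,0,0,0,0,0,0]' >/dev/null; python3 -c "from h import *;print(rest())"
```

```text
{'t': 17.2, 'p': array([-64.1,  -0.2,  24.1]), 'alpha': 0.0, 'f': array([-0.4, -0. ,  0.8])}
```

```bash
python3 -m pendant '[-0.25,0,0,0,0,0,0, -0.25,0,0,0,0,0,0, -0.1,0,0,0,0,0,0, -0.1,0,0,0,0,0,0, -0.1,0,0,0,0,0,0, -0.15,0,0,0,0,0,0, -0.15,0,0,0,0,0,0, -0.15,0,0,0,0,0,0, -0.15,0,0,0,0,0,0]' >/dev/null; python3 -c "from h import *;print(rest())"
python3 -m pendant '[-0.15,0,0,0,0,0,0, -0.15,0,0,0,0,0,0, -0.15,0,0,0,0,0,0, -0.15,0,0,0,0,0,0, -0.15,0,0,0,0,0,0, -0.15,0,0,0,0,0,0, -0.1,0,0,0,0,0,0, 0,0,0,0,0,0,0]' >/dev/null;  python3 - <<'E'
from h import *
print(rest())
im=capture("top")
cv2.imwrite("pics/t5.png",cv2.resize(im[170:290,230:390],None,fx=4,fy=4,interpolation=cv2.INTER_CUBIC)[:,:,::-1])
for a in regions_of("top","pad")[:2]:
    cn=max(cv2.findContours(a["pixels"].astype(np.uint8),0,2)[0],key=cv2.contourArea)[:,0]
    q=np.array([ray("top",b,32)[:2]-O for b in cn]);q=np.c_[q@ux,q@uy]; print(a["score"],a["location"],np.round([q.min(0),q.max(0)],1))
E
```

```text
{'t': 18.1, 'p': array([-22.2,  -0.8,  23.6]), 'alpha': 0.0, 'f': array([-1.9, -0.6,  0. ])}
{'t': 18.9, 'p': array([ 7.8, -0.9, 23.6]), 'alpha': 0.0, 'f': array([ 0.3,  0.1, -0.4])}
0.9 [182.1, 208.9] [[-327.9   -7.6]
 [-245.5   73.5]]
0.61 [315.0, 234.2] [[ 38.5 -65. ]
 [140.8  63. ]]
```

```bash
python3 -m pendant '[-0.1,0,0,0,0,0,0, -0.15,0,0,0,0,0,0, -0.15,0,0,0,0,0,0, -0.1,0,0,0,0,0,0, -0.1,0,0,0,0,0,0, 0,0,0,0,0,0,0]' >/dev/null; python3 -c "from h import *;print(rest())"
python3 -m pendant '[-0.04,0,0,0,0,0,0, -0.04,0,0,0,0,0,0, 0,0,0,0,0,0,0]' >/dev/null; python3 -c "from h import *;print(rest())"
```

```text
{'t': 19.6, 'p': array([25.9, -0.9, 23.6]), 'alpha': 0.0, 'f': array([-0.6, -0.2, -0.8])}
{'t': 19.9, 'p': array([27.9, -0.9, 23.6]), 'alpha': 0.0, 'f': array([ 0.8,  0.1, -0.5])}
```

```bash
python3 -m pendant '[-0.04,0,0,0,0,0,0, -0.04,0,0,0,0,0,0, 0,0,0,0,0,0,0]' >/dev/null; python3 -c "from h import *;print(rest())"
python3 -m pendant '[-0.03,0,0,0,0,0,0, -0.03,0,0,0,0,0,0, 0,0,0,0,0,0,0]' >/dev/null; python3 -c "from h import *;print(rest())"
```

```text
{'t': 20.2, 'p': array([30.3, -0.9, 23.7]), 'alpha': 0.0, 'f': array([-0.4,  1.1, -0.2])}
{'t': 20.5, 'p': array([31.6, -0.8, 23.7]), 'alpha': -0.0, 'f': array([-3.7,  2. , -0.2])}
```

```bash
python3 -m pendant '[-0.03,0,0,0,0,0,0, -0.02,0,0,0,0,0,0, 0,0,0,0,0,0,0]' >/dev/null; python3 -c "from h import *;print(rest())"
```

```text
{'t': 20.8, 'p': array([32.1, -0.6, 23.7]), 'alpha': -0.1, 'f': array([-11.8,   3. ,  -0.5])}
```

```bash
python3 -m pendant '[0.03,0.03,0,0,0,0,0, -0.01,0.02,0,0,0,0,0, 0,0,0,0,0,0,0]' >/dev/null; python3 -c "from h import *;print(rest())"
```

```text
{'t': 21.1, 'p': array([32. ,  0.3, 23.6]), 'alpha': -0.1, 'f': array([-7.6,  1.1,  1.4])}
```

Both pins take load with little side force left. One more light press, then withdraw and look.

```bash
python3 -m pendant '[-0.02,0.02,0,0,0,0,0, -0.01,0.01,0,0,0,0,0, 0,0,0,0,0,0,0]' >/dev/null; python3 -c "from h import *;print(rest())"; python3 -m pendant '[0.2,0,0,0,0,0,0, 0.5,0,0,0,0,0,0, 0.8,0,0,0,0,0,0, 0.8,0,-0.2,0,0,0,0, 0.8,0,-0.8,0,0,0,0, 0.8,0,-0.8,0,0,0,0, 0.8,0,-0.8,0,0,0,0, 0.8,0,-0.8,0,0,0,0, 0.8,0,-0.8,0,0,0,0, 0,0,0,0,0,0,0]' >/dev/null; python3 - <<'E'
from h import *
print(rest())
im=capture("top"); a0=cv2.resize(im[190:280,270:370],None,fx=6,fy=6,interpolation=cv2.INTER_CUBIC)
s=capture("scene"); b0=cv2.resize(s[180:240,290:400],None,fx=5,fy=5,interpolation=cv2.INTER_CUBIC)
cv2.imwrite("pics/t6.png",a0[:,:,::-1]); cv2.imwrite("pics/s6.png",b0[:,:,::-1])
for a in regions_of("top","pad")[:2]:
    cn=max(cv2.findContours(a["pixels"].astype(np.uint8),0,2)[0],key=cv2.contourArea)[:,0]
    q=np.array([ray("top",b,32)[:2]-O for b in cn]);q=np.c_[q@ux,q@uy]; print(a["score"],a["location"],np.round([q.min(0),q.max(0)],1))
E
```

```text
{'t': 21.4, 'p': array([32.3,  0.8, 23.6]), 'alpha': -0.1, 'f': array([-11.5,  -0.4,   2. ])}
{'t': 22.4, 'p': array([-157.7,    3.8,  152.6]), 'alpha': -0.1, 'f': array([ 0.1, -0.4, -0.7])}
0.7 [178.3, 215.8] [[-315.    -7.6]
 [-277.5   15.8]]
0.64 [318.1, 232.4] [[ 38.9 -62.3]
 [162.8  62.4]]
```

View pics/t6.png

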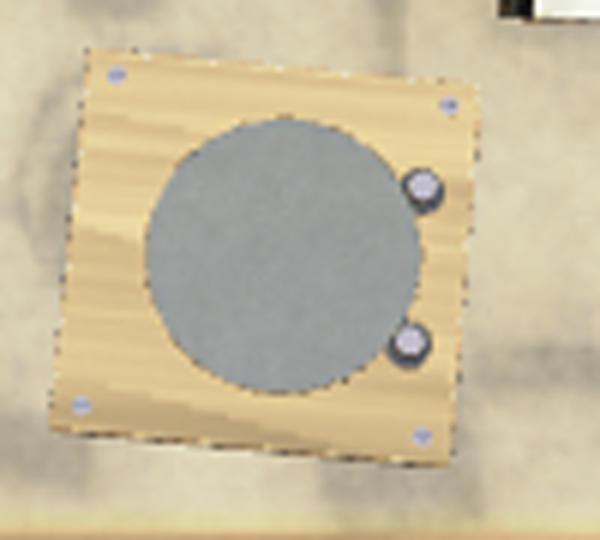

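View pics/s6.png

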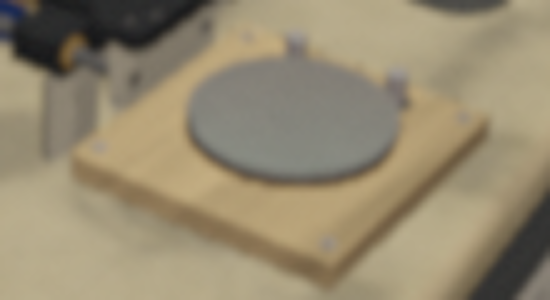

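The pad lies grey side up at crop (284,256), with its rim against both pins at (422,188) and (409,342). The robot is clear of everything, so I'm handing in.

```bash
python3 -c "from plant import *;print(close_job())"
```

```text
the job is handed in; nothing more can be done
None
```

The pad is turned over onto the board with its backing up and slid home against both pins, with a highest push reading of about 17.5 N (limit 20 N); I handed the job in at about 22.5 s with the robot clear of everything.

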